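Clear the vice and clamp a gang of blanks

ROBOT

A 6-joint arm with a two-finger parallel gripper is mounted at the origin on the work surface. World frame = base frame: x ahead of the robot, y to its left, z up, the work surface at z = 0. Lengths are in m, angles in rad, forces in N, time in s.
With the tool pointing down it reaches from about 0.15 to 0.775 m from the base axis. Payload 6.1 kg.
Tool frame: the origin (TCP) lies between the finger pads; the fingertips stand 22 mm ahead of it and the grasp point (between the pads) lies 3 mm ahead of it; z points along the fingers, y is the line along which they close (so a half turn about z gives the same grasp; the last joint's range is limited). The gripper opens to 85 mm and grips with 20 to 120 N. Pads are 22 mm wide; open, the fingers measure 114 mm over their backs; the gripper's body (76 mm by 85 mm) begins 54 mm behind the grasp point. The pads swing forward as they close: fully open they stand 13 mm farther back than shut.
Start: joints at [-1.19, 0.126, -0.04, 1.405, 0, 1.571], TCP at [0.195, -0.487, 0.253] pointing down, gripper open.
Joint ranges: [-2.72, 2.72], [-0.95, 1.95], [-1.27, 1.35], [-1.78, 2.02], [-1.46, 1.47], [-3.14, 3.14]. Speed limits (rad/s): [2.39, 2.39, 3.01, 3.14, 3.14, 3.14].

INTERFACE

Orientations are given as a rotation vector (axis times angle).
In Python, from rig import ctrl, vision, ticket gives the robot as it stands.
- The arm moves only by the tool step_arm, never from a script. Its argument "targets" is a list of rows, each a list of 3 entries, a list of its own where there are three numbers: the turn, a rotation vector about the tool's x, y, z normalised to -1 to 1, where 1 is 5 degrees, then the shift along the tool's x, y, z normalised to -1 to 1, where 1 is 20 mm, then the opening, from 0 (shut) to 1 (fully open). In form: [[[wx, wy, wz], [x, y, z], fingers], ...]. A call has 1 to 10 rows; each row shifts and turns the commanded pose from where the row before left it, along the tool's axes as they then stand; what a row does not reach is not made up. A row lasts 1/10 s, in which the tool goes at most 50 mm and 8.59 degrees, less where a joint would pass 70% of its speed; a pose out of reach is approached as far as the arm can. A call with a number of a shift or a turn outside -1 to 1 is refused whole. A call with a gripper value outside its range is refused whole. The fingers move at their own pace and stop on an object; "grip_force" is the grip in N (left out, the last holds). Time passes only in rows, so rows that do not move let the fingers close. It gives the time, the measured TCP pose, the force, the opening and the grip force at its end, in the units of the state.
- ctrl.observe(): the state, without advancing time (a new reading comes with each control period).
- vision.camera(name): name is "scene" or "top"; returns (picture, depth): 384x512x3 uint8, blue, green, red; 384x512 float32, m along the optical axis (not along the pixel's ray), 0 where there is no reading.
- vision.calibration(name): a dict with "vfov" (degrees; the focal length in pixels is half the picture's height over the tangent of half this angle, whatever the lens; pixels are square), "cx", "cy" (the principal point, pixels), "dist_coeffs" ([k1, k2, p1, p2, k3] as OpenCV has them; the pictures are not rectified), "xyz" and "orientation" of the camera in the world. Camera axes: x right, y up, looking along -z (the intrinsics and any distortion apply to the point x, -y, -z); pixel columns grow to the right and rows downward; lengths in m; the calibration is good to about 2 mm. A picture is of the moment at which its call begins. calibration takes no time and is no camera call.
- ticket.hand_in(): hands the job in; it is judged then, once.
The state is a dict: "time": time; "joint_positions": joint angles; "qd": joint speeds; "effort": joint torques, N m; "ee_pos": TCP position; "orientation": TCP orientation; "force": force on the tool from outside, world axes, zero at the start; "ft_torque": the same for the moment, N m; "finger_gap": finger opening in m; "grasp_force": force on a finger pad.
Only numpy, scipy, OpenCV 4.12 (cv2) and the standard library are available. Lean on these libraries where they do the work, as an engineer would, in place of code of your own. Each camera call takes 0.05 s, during which the arm holds its last target. There are 200 camera calls.

TASK

The last job's T-section steel offcut is still standing between the jaws of the quick-slide vice: clear it into the tray that already holds an offcut like it. Then lay every loose aluminium blank flat on the vice bed between the jaws, side by side, each pointing straight across the vice and roughly centred in the jaws' width, and slide the moving jaw up firmly until it has squeezed the whole row tight against the fixed jaw; leave it so, and leave the flanged parts, bottle, mug and wrench alone.

Things in the scene. Friction and masses are not known exactly. Their poses are not given: they have to be found in the camera images.
- vice: bed of the quick-slide vice, green painted, 110 (x) x 310 (y) x 40 mm high, fixed to the bench; origin at the centre of its underside, y along the slide, z up; the top of the bed is at z = 40 mm. Jaws at both ends are 110 mm wide (x) and stand 34 mm above the bed
- fixed_jaw: the fixed jaw, dark steel block 110 x 35 x 34 mm at the -y end of the vice; origin at the centre of its underside, on the bed; axes as the vice's
- fixed_face (a point): middle of the lower edge of the fixed jaw's gripping face, on the bed top; axes as the vice's (the space between the jaws lies to its +y)
- jaw_face (a point): middle of the lower edge of the moving jaw's gripping face, on the bed top; axes as the vice's (the space between the jaws lies to its -y). The jaw is a dark steel block 60 mm long in y behind this face
- jaw_post (a point): the upright round steel post on the moving jaw by which it is pushed or pulled: 22 mm diameter, standing 50 mm above the jaw's top; the point is on its axis, 30 mm above the jaw's top (104 mm above the bench), 45 mm behind the gripping face
- jaw (a joint): slide of the moving jaw, m: 0 fully open (190 mm between the jaws), growing towards the fixed jaw up to 0.14 (50 mm between the jaws); a drag of about 4 N keeps it where it is left
- offcut: the obstacle: steel offcut of inverted-T section, 70 mm long (x), flange 50 (y) x 12 mm thick below, web 16 mm thick (y) rising from its middle to 62 mm above the underside, 0.7 kg; origin at the centre of its underside, z up along the web
- old_offcut: the same kind of T-section offcut, lying already in one of the trays; same size and origin
- tray_a: open grey steel tray, fixed, 190 (x) x 150 (y) x 30 mm high, walls 4 mm, floor 4 mm; origin at the centre of its underside. One of the two trays holds the old offcut
- tray_b: a tray just like the other, same origin; one of the two holds two flanged parts
- flange1: flanged steel part, 60 mm diameter, 30 mm high, in a tray: leave alone; origin at the centre of its underside
- flange2: as the first flanged part
- oil_bottle: white bottle, 60 mm diameter, 150 mm high, standing beyond the vice: leave alone; origin at the centre of its underside
- mug: white mug, 80 mm diameter, 90 mm high: leave alone; origin at the centre of its underside
- wrench: steel wrench, 190 mm long, lying beyond the vice: leave alone; origin under its middle
- blank1: loose aluminium blank, square bar 64 (x) x 30 x 30 mm, 0.16 kg; origin at its centre, x along its length; may be absent
- blank2: loose aluminium blank, square bar 64 (x) x 30 x 30 mm, 0.16 kg; origin at its centre, x along its length; may be absent
- blank3: loose aluminium blank, square bar 64 (x) x 30 x 30 mm, 0.16 kg; origin at its centre, x along its length; may be absent
- blank4: loose aluminium blank, square bar 64 (x) x 30 x 30 mm, 0.16 kg; origin at its centre, x along its length; may be absent
- blank5: loose aluminium blank, square bar 64 (x) x 30 x 30 mm, 0.16 kg; origin at its centre, x along its length; may be absent
Things that resemble listed ones, but are neither listed nor needed, are in the scene too. What is shaped like the tray_a but red is not meant.

How it is judged:
By the outcome, as a careful person would: the job done as asked, in the order asked, and still so for the second after the job is handed in, with the robot touching nothing.
Of blank1, blank2, blank3, blank4, blank5 only 3 to 5 are there at a start; the rules pass over those that are not, and their reading is None.
At some moment in a run one of blank1, blank2, blank3, blank4, blank5 may be knocked a few centimetres aside while the robot is not near it.
Once in a run the grip may slacken for a moment while it holds something.
It also fails if it takes over 210 s, if anything falls off the work surface, if the arm or the gripper's body presses on something with over 40 N, if the wrist force passes 120 N, or if a joint passes its speed limit or range.

## Working session

There is one attempt and no reset: what is moved stays moved. The work goes in short steps, Python scripts to look and compute and a tool call to move; the robot and the scene stay as the last step left them, time stands still between calls to the robot, and variables do not carry over. Pictures are saved under pics/ and viewed, at most 14 in all, crops included, and the job is handed in when it is done.

Besides the shell and the picture viewer there is one more tool, called after "Call:" as name(argument=value, ...), one argument or row to a line, values as JSON. step_arm: Moves the arm, as the interface text tells. Its arguments: {"type":"object","properties":{"targets":{"type":"array"},"grip_force":{"type":"number"}},"required":["targets"]}

```bash
mkdir -p pics
cat > h.py <<'E'
import numpy as np,cv2
from rig import ctrl,vision,ticket
from scipy.spatial.transform import Rotation as R
def cal(n):
    c=vision.calibration(n); f=192/np.tan(np.radians(c['vfov'])/2)
    K=np.array([[f,0,c['cx']],[0,f,c['cy']],[0,0,1]]); o=np.array(c['orientation'])
    return K,np.array(c['dist_coeffs'],float),np.array(c['xyz']),R.from_rotvec(o).as_matrix()
def rays(n,uv):
    K,d,p,M=cal(n); q=cv2.undistortPoints(np.array(uv,float).reshape(-1,1,2),K,d).reshape(-1,2)
    return p,np.c_[q[:,0],-q[:,1],-np.ones(len(q))]@M.T
def onz(n,uv,z):
    p,r=rays(n,uv); return p+r*((z-p[2])/r[:,2])[:,None]
def cloud(n,D):
    v,u=np.mgrid[:384,:512]; p,r=rays(n,np.c_[u.ravel(),v.ravel()])
    return (p+r*D.reshape(-1,1)).reshape(384,512,3)
def proj(n,P):
    K,d,p,M=cal(n); c=(np.array(P,float).reshape(-1,3)-p)@M; c=c*[1,-1,-1]
    return cv2.projectPoints(c,np.zeros(3),np.zeros(3),K,d)[0].reshape(-1,2)
def snap(tag):
    o={}
    for n in('top','scene'):
        I,D=vision.camera(n); cv2.imwrite(f'pics/{tag}_{n}.png',I); np.save(f'pics/{tag}_{n}.npy',D); o[n]=(I,D)
    return o
E
python3 - <<'E'
from h import *
o=snap('a')
for n in o: print(n,vision.calibration(n))
cv2.imwrite('pics/a_both.png',cv2.resize(np.vstack([o['top'][0]]),(797,598),interpolation=cv2.INTER_CUBIC))
s=ctrl.observe();print(s['ee_pos'],s['orientation'],s['time'],s['finger_gap'])
E
```

```text
top {'vfov': 44.235420743902864, 'cx': 259.0781159380383, 'cy': 187.07511792637666, 'dist_coeffs': array([-0.07157925,  0.        ,  0.        ,  0.        ,  0.        ]), 'xyz': array([0.34060795, 0.01067609, 1.31496911]), 'orientation': array([ 0.07073852, -0.11229931, -1.55575065])}
scene {'vfov': 46.84328917853542, 'cx': 248.83616534361343, 'cy': 191.5753446831111, 'dist_coeffs': array([-0.16902587,  0.        ,  0.        ,  0.        ,  0.        ]), 'xyz': array([ 0.88992294, -0.4688874 ,  1.03919197]), 'orientation': array([0.56799312, 0.20183468, 0.70814652])}
[ 0.19499687 -0.48710116  0.25260276] [-3.08344953e+00 -5.94255161e-01  3.91768226e-04] 0.1 0.085456867806245
```

View pics/a_both.png

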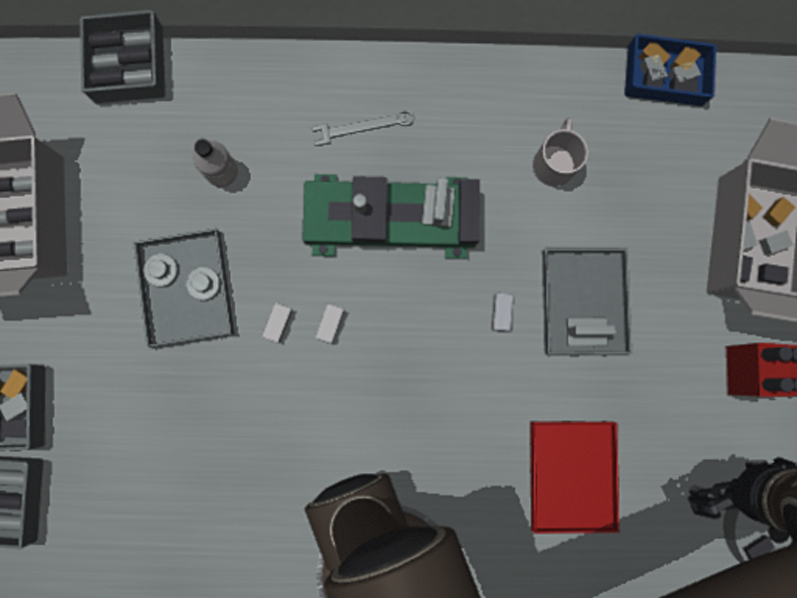

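View pics/a_scene.png

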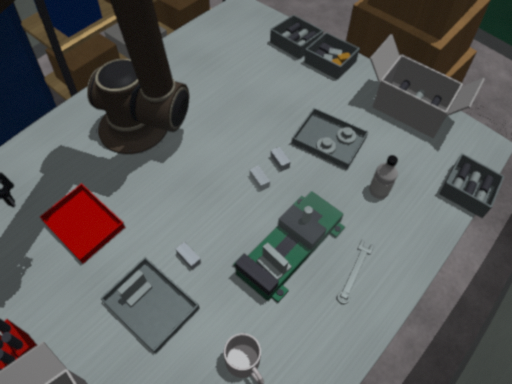

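The top view (1.557× scale) shows these:
- Vice at (390,210), with the offcut at (438,202) beside the fixed jaw at (468,210) and the jaw post at (360,202).
- Grey tray with the old offcut at (590,330), and grey tray with the flanges at (187,288).
- Blanks at (278,322), (331,323) and (503,311).
- Lookalikes: the red tray (575,475), the bars in the dark bins and boxes at the edges, and something grey under the gripper at (762,545).

I'll measure these and check them in a crop.

```bash
cat >> h.py <<'E'
def rect(P):
    (c,s,a)=cv2.minAreaRect((P[:,:2]*1000).astype(np.float32)); return np.round(c,1),np.round(s,1),round(a,1)
def blobs(n,I,D,mask,amin=40):
    C=cloud(n,D); k,L,S,ce=cv2.connectedComponentsWithStats(mask.astype(np.uint8))
    for i in range(1,k):
        if S[i,4]>=amin:
            P=C[L==i]; z=np.percentile(P[:,2],[5,50,95])*1000
            yield i,ce[i].round(1),S[i,4],z.round(1),rect(P[np.abs(P[:,2]*1000-z[1])<6]) if len(P)>5 else None
E
python3 - <<'E'
from h import *
for n in('top','scene'):
    I=cv2.imread(f'pics/a_{n}.png');D=np.load(f'pics/a_{n}.npy');C=cloud(n,D)
    m=(C[...,2]>.018)&(C[...,2]<.045)&(D>0)&(C[...,0]>.1)&(C[...,0]<.8)&(abs(C[...,1])<.65)
    print(n,'z18-45')
    for b in blobs(n,I,D,m,30):print(*b[1:])
    m=(C[...,2]>.06)&(C[...,2]<.3)&(D>0)&(C[...,0]>.3)&(C[...,0]<.8)&(abs(C[...,1])<.5)
    print('high')
    for b in blobs(n,I,D,m,10):print(*b[1:])
    hsv=cv2.cvtColor(I,cv2.COLOR_BGR2HSV); m=(hsv[...,1]>120)&(hsv[...,0]>55)&(hsv[...,0]<90)
    print('green')
    for b in blobs(n,I,D,m,100):print(*b[1:])
I=cv2.imread('pics/a_top.png')
a=cv2.resize(I[100:180,180:340],(800,400),interpolation=cv2.INTER_CUBIC)
b=cv2.resize(I[284:384,412:512],(200,200),interpolation=cv2.INTER_CUBIC)
c=cv2.resize(I[180:230,160:340],(600,167));
B=np.zeros((600,800,3),np.uint8);B[:400]=a;B[400:,:200]=b;B[400:567,200:]=c
cv2.imwrite('pics/a_crop.png',B)
E
```

```text
top z18-45
[364.   95.2] 95 [19.5 31.3 43. ] (array([ 754.6, -313.5]), array([68.8, 28.6]), 52.9)
[ 36.1 140.1] 346 [19.8 31.7 43.8] (array([622.7, 600.1]), array([ 46., 230.]), 84.3)
[350.6 111.1] 86 [20.1 30.5 44.1] (array([ 715.6, -281.5]), array([76.2, 30.4]), 48.1)
[144.7 113.5] 66 [19.2 31.7 42.7] (array([695.6, 299.7]), array([20. , 55.6]), 41.8)
[462.3 153.7] 336 [19.7 31.6 43.8] (array([ 604.7, -597.4]), array([227.4,  45.2]), 2.9)
[240.8 138.5] 2663 [33.2 39.2 43.4] (array([631. ,   3.4]), array([308.5, 112. ]), 89.6)
[114.9 183.3] 541 [19.3 28.3 32.9] (array([494.7, 368.8]), array([189.9, 152.2]), 10.5)
[ 18.7 158.8] 33 [22.2 31.4 36. ] (array([562.9, 644.9]), array([22.8,  9.7]), 0.4)
[378.1 190.5] 470 [19.3 27.5 33.5] (array([ 480.9, -351.1]), array([185.3, 154.4]), 0.9)
[101.5 172.2] 149 [18.6 31.8 36.7] (array([525.6, 412.4]), array([32. , 30.6]), 87.2)
[478.2 172.8] 90 [25.4 31.6 36.1] (array([ 543.2, -643.2]), array([18.7, 45.5]), 78.9)
[129.  181.4] 145 [18.9 32.8 37.3] (array([501.8, 334.7]), array([30.7, 29.6]), 7.7)
[322.6 200.6] 247 [24.3 29.  33.1] (array([ 457
[... 3052 characters left out ...]
77 [ 64.2  98.3 103.5] (array([644.6, -82. ]), array([17., 71.]), 84.6)
[255.9 272.5] 714 [65.4 72.9 75.9] (array([ 632.2, -134.9]), array([110.5,  37.7]), 0.7)
[130.3 281.5] 202 [61.3 65.1 68.3] (array([ 427.7, -351.8]), array([68.5, 18.2]), 89.3)
[243.8 354.5] 473 [64.7 84.5 91.5] (array([ 736.4, -299.5]), array([78.8, 78.3]), 32.6)
green
[498.9  19.5] 997 [-637.5 -530.4 -394.3] (array([ 539. , 2483.7]), array([187.4,  59.1]), 8.4)
[267.8 243.3] 288 [36.3 39.5 42.4] (array([598.8, -50.4]), array([105.4,  31.3]), 88.7)
[292.6 263.4] 403 [13.6 38.6 41.7] (array([670.6, -58.4]), array([ 36.8, 121.2]), 0.3)
[261.7 289.5] 169 [ 9.9 23.8 36.9] (array([ 641., -151.]), array([103. ,  26.2]), 15.9)
```

View pics/a_crop.png

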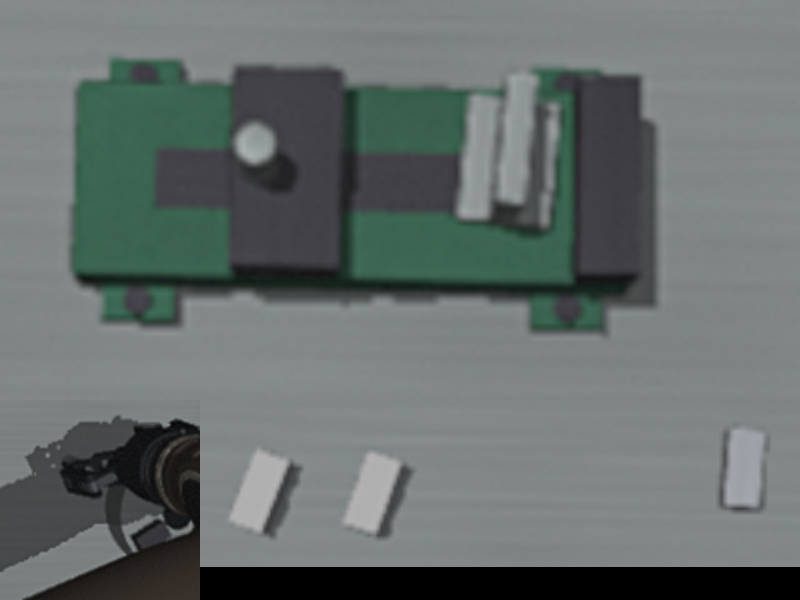

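The crop confirms four things: the offcut's web at full-frame (282,129) standing between the jaws, the two blanks at (178,207) and (212,208), the third block at (323,201), and only gripper and arm parts at the lower right. The third block looks bluer than the other two, so I'll compare colours and measure the post.

Run:
```python
from h import *
for n in('top','scene'):
    I=cv2.imread(f'pics/a_{n}.png');D=np.load(f'pics/a_{n}.npy');C=cloud(n,D)
    for nm,x,y,z in(('b1',.434,.199,.03),('b2',.433,.107,.03),('b3',.459,-.198,.03),('bench',.42,.15,0),('bench3',.459,-.15,0),('off',.643,-.082,.102),('old',.428,-.352,.062)):
        u=proj(n,[x,y,z])[0].round().astype(int); p=I[u[1]-2:u[1]+3,u[0]-2:u[0]+3].reshape(-1,3); print(n,nm,p.mean(0).round(),p.std(0).round(1))
    P=C[(C[...,2]>.115)&(C[...,2]<.13)&(abs(C[...,0]-.63)<.06)&(abs(C[...,1]-.05)<.06)&(D>0)]
    print('post',rect(P),len(P),P[:,2].mean())
    m=(C[...,2]>.047)&(C[...,2]<.056)&(abs(C[...,0]-.64)<.06)&(abs(C[...,1]+.08)<.05);print('flange',rect(C[m]),m.sum())
```

```text
top b1 [176. 175. 176.] [0.5 0.4 0.6]
top b2 [176. 175. 177.] [0.5 0.7 0.8]
top b3 [168. 162. 158.] [1.2 1.2 1. ]
top bench [137. 137. 131.] [2.1 2.  2. ]
top bench3 [136. 136. 130.] [1.2 1.1 1.2]
top off [149. 149. 143.] [7.1 7.  6.8]
top old [142. 141. 135.] [3.9 4.1 3.7]
post (array([631. ,  53.9]), array([20.7, 20.6]), 2.9) 62 0.12281272542973877
flange (array([639.7, -87.3]), array([63.2, 82.7]), 89.8) 300
scene b1 [165. 159. 151.] [4.3 4.1 3.9]
scene b2 [163. 157. 149.] [1.2 1.5 1.2]
scene b3 [170. 163. 155.] [1.5 1.3 1.3]
scene bench [149. 148. 138.] [3.2 2.3 2.4]
scene bench3 [151. 150. 140.] [1.2 1.1 1.3]
scene off [149. 149. 139.] [17.3 17.2 16. ]
scene old [141. 141. 131.] [10.7 10.8 10. ]
post (array([633.7,  54.8]), array([20.4, 19.3]), 32.4) 64 0.12271198162865171
flange (array([646.5, -97.2]), array([75.3, 67.9]), 6.4) 237
```

Under the scene camera all three blanks have the same colour, so the top view's difference is glare. The post at (0.632, 0.054) and the fixed face at about y −0.117 agree with the given sizes. I'll start with the offcut.

```bash
cat > plan.py <<'E'
from h import *
import sys
def state():
    s=ctrl.observe(); return s,np.array(s['ee_pos']),R.from_rotvec(s['orientation'])
def plan(x,y,z,yaw):
    """yaw: deg of tool y axis in world, mod 180; prints turn (units of 5deg) then shift (units of 20mm) in final tool axes"""
    s,p,Q=state(); M=Q.as_matrix(); cur=np.degrees(np.arctan2(M[1,1],M[0,1]))
    d=(yaw-cur+90)%180-90
    ty=np.radians(cur+d); yv=np.array([np.cos(ty),np.sin(ty),0]); zv=np.array([0,0,-1.]); xv=np.cross(yv,zv)
    T=R.from_matrix(np.c_[xv,yv,zv]); w=(Q.inv()*T).as_rotvec(degrees=True)/5
    sh=T.inv().apply(np.array([x,y,z])-p)/.02
    print('t',round(s['time'],2),'pos',p.round(4),'yaw',round(cur,1),'gap',round(s['finger_gap'],4),'gf',s['grasp_force'],'F',np.round(s['force'],1),'q6',round(s['joint_positions'][5],2))
    print('turn',w.round(2),'shift',sh.round(2),'toolx',xv.round(2),'tooly',yv.round(2))
if __name__=='__main__': plan(*map(float,sys.argv[1:5]))
E
python3 plan.py .643 -.082 .2 84.5;python3 plan.py .643 -.082 .2 0
```

```text
t 0.1 pos [ 0.195  -0.4871  0.2526] yaw -68.2 gap 0.0855 gf 0.0 F [ 0.2  0.8 -0.9] q6 1.57
turn [-0.02  0.    5.46] shift [ 20.36 -22.31   2.63] toolx [ 1.  -0.1  0. ] tooly [-0.1 -1.   0. ]
t 0.1 pos [ 0.195  -0.4871  0.2526] yaw -68.2 gap 0.0855 gf 0.0 F [ 0.2  0.8 -0.9] q6 1.57
turn [-1.000e-02 -1.000e-02 -1.364e+01] shift [20.26 22.4   2.63] toolx [-0.  1.  0.] tooly [1. 0. 0.]
```

Call:
step_arm(
  targets=[
    [[0,0,0.91],[0,0,0],0.5],
    [[0,0,0.91],[0,0,0],0.5],
    [[0,0,0.91],[0,0,0],0.5],
    [[0,0,0.91],[0,0,0],0.5],
    [[0,0,0.91],[0,0,0],0.5],
    [[0,0,0.91],[0,0,0],0.5],
    [[0,0,0],[0.8,-0.9,0],0.5],
    [[0,0,0],[0.8,-0.9,0],0.5],
    [[0,0,0],[0.8,-0.9,0],0.5],
    [[0,0,0],[0.8,-0.9,0],0.5],
  ],
  grip_force=90,
)

```text
time: 1.1
ee_pos: [0.2661, -0.421, 0.2528]
orientation: [-3.137, 0.151, 0.001]
force: [0.2, 0.6, -0.1]
finger_gap: 0.0425
grasp_force: 0.0
```

Call:
step_arm(
  targets=[
    [[0,0,0],[0.8,-0.9,0],0.5],
    [[0,0,0],[0.8,-0.9,0],0.5],
    [[0,0,0],[0.8,-0.9,0],0.5],
    [[0,0,0],[0.8,-0.9,0],0.5],
    [[0,0,0],[0.8,-0.9,0],0.5],
    [[0,0,0],[0.8,-0.9,0],0.5],
    [[0,0,0],[0.8,-0.9,0],0.5],
    [[0,0,0],[0.8,-0.9,0],0.5],
    [[0,0,0],[0.8,-0.9,0],0.5],
    [[0,0,0],[0.8,-0.9,0],0.5],
  ],
)

```text
time: 2.1
ee_pos: [0.4426, -0.2571, 0.2529]
orientation: [-3.138, 0.15, 0.001]
force: [0.2, -0.5, 0.6]
finger_gap: 0.0429
grasp_force: 0.0
```

Call:
step_arm(
  targets=[
    [[0,0,0],[0.8,-0.9,0],0.5],
    [[0,0,0],[0.8,-0.9,0],0.5],
    [[0,0,0],[0.8,-0.9,0],0.5],
    [[0,0,0],[0.8,-0.9,0],0.5],
    [[0,0,0],[0.8,-0.9,0],0.5],
    [[0,0,0],[0.8,-0.9,0],0.5],
    [[0,0,0],[0.8,-0.9,0],0.5],
    [[0,0,0],[0.8,-0.9,0],0.5],
    [[0,0,0],[0.8,-0.9,0],0.5],
    [[0,0,0],[0,0,0],0.5],
  ],
)

```text
time: 3.1
ee_pos: [0.6024, -0.1086, 0.252]
orientation: [-3.137, 0.146, 0.002]
force: [-0.7, -1.1, -1.0]
finger_gap: 0.0427
grasp_force: 0.0
```

```bash
python3 plan.py .643 -.082 .101 84.5
```

```text
t 3.1 pos [ 0.6024 -0.1086  0.252 ] yaw -95.3 gap 0.0427 gf 0.0 F [-0.7 -1.1 -1. ] q6 3.06
turn [-0.01  0.01  0.03] shift [ 1.89 -1.52  7.55] toolx [ 1.  -0.1  0. ] tooly [-0.1 -1.   0. ]
```

Call:
step_arm(
  targets=[
    [[0,0,0],[0.95,-0.76,0],0.5],
    [[0,0,0],[0.94,-0.76,0],0.5],
    [[0,0,0],[0,0,0.9],0.5],
    [[0,0,0],[0,0,0.9],0.5],
    [[0,0,0],[0,0,0.9],0.5],
    [[0,0,0],[0,0,0.9],0.5],
    [[0,0,0],[0,0,0.9],0.5],
    [[0,0,0],[0,0,0.5],0.5],
    [[0,0,0],[0,0,0],0.5],
  ],
)

```text
time: 4.0
ee_pos: [0.6402, -0.0841, 0.1515]
orientation: [-3.138, 0.151, 0.005]
force: [0.3, -0.2, -0.3]
finger_gap: 0.0424
grasp_force: 0.0
```

Run:
```python
from plan import *
plan(.643,-.082,.101,84.5)
o=snap('b')
for n in o:
    I,D=o[n];C=cloud(n,D)
    m=(C[...,2]>.018)&(C[...,2]<.045)&(D>0)&(C[...,0]>.1)&(C[...,0]<.8)&(abs(C[...,1])<.6)
    print(n)
    for b in blobs(n,I,D,m,30):
        if min(b[4][1])>20 and max(b[4][1])<90: print(*b[1:])
cv2.imwrite('pics/b_v.png',np.hstack([o['top'][0][60:384,:400],o['scene'][0][60:384,:400]]))
```

```text
t 4.0 pos [ 0.6402 -0.0841  0.1515] yaw -95.5 gap 0.0424 gf 0.0 F [ 0.3 -0.2 -0.3] q6 3.11
turn [-0.    0.04 -0.  ] shift [ 0.13 -0.12  2.53] toolx [ 1.  -0.1  0. ] tooly [-0.1 -1.   0. ]
top
[363.8  94.9] 98 [19.3 31.7 44. ] (array([ 755.3, -313.5]), array([69.1, 27.6]), 55.2)
[350.9 111.4] 89 [19.9 32.  43.7] (array([ 714.2, -281.1]), array([75.7, 29.1]), 49.7)
[101.8 172.1] 149 [19.1 32.2 37.3] (array([526.1, 411.8]), array([30.6, 30.2]), 51.9)
[128.2 181.5] 127 [19.6 32.7 36.8] (array([502.5, 336.2]), array([30.3, 29.7]), 77.5)
[177.6 206.9] 263 [23.7 29.6 33.6] (array([434.5, 198.8]), array([30.7, 61.5]), 69.1)
[211.7 207.8] 263 [25.3 29.5 34. ] (array([433.4, 106.3]), array([30.1, 63. ]), 71.9)
scene
[346.9 132.7] 104 [19.2 31.7 36.6] (array([528.6, 410.3]), array([30.9, 32.6]), 1.9)
[378.6 190.2] 124 [19.5 31.  43.5] (array([717.6, 297. ]), array([60.2, 29.4]), 14.6)
[187.9 254.4] 314 [21.7 28.4 31.7] (array([ 460.5, -198.2]), array([30.7, 67.3]), 85.4)
[255.1 256.7] 113 [36.3 39.4 42.5] (array([608.8, -93.3]), array([24.9, 64.2]), 88.9)
[241.6 345.3] 105 [19.2 32.7 43. ] (array([ 719.5, -285.6]), array([70.4, 30.6]), 51.7)
```

View pics/b_v.png

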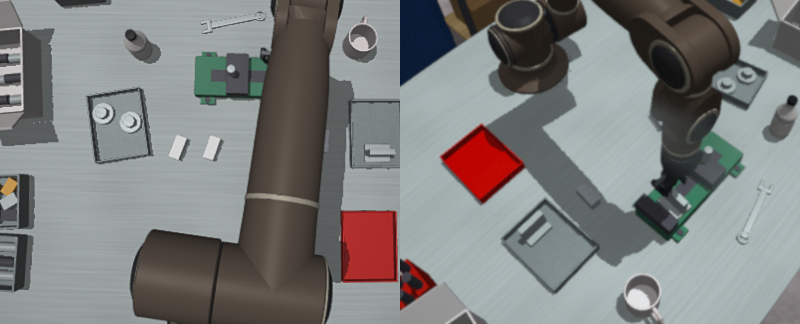

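Both views show only three blanks. Their positions haven't changed, and the ground the arm hid before is empty. The gripper is above the web, so I'll descend and grip.

Call:
step_arm(
  targets=[
    [[0,0,0],[0.13,-0.12,0.7],0.5],
    [[0,0,0],[0,0,0.7],0.5],
    [[0,0,0],[0,0,0.7],0.5],
    [[0,0,0],[0,0,0.43],0.5],
    [[0,0,0],[0,0,0],0],
    [[0,0,0],[0,0,0],0],
    [[0,0,0],[0,0,0],0],
    [[0,0,0],[0,0,0],0],
    [[0,0,0],[0,0,0],0],
    [[0,0,0],[0,0,0],0],
  ],
  grip_force=100,
)

```text
time: 5.1
ee_pos: [0.6442, -0.0817, 0.1026]
orientation: [3.138, -0.15, -0.001]
force: [0.4, -0.3, -3.4]
finger_gap: 0.0138
grasp_force: 99.6
```

Call:
step_arm(
  targets=[
    [[0,0,0],[0,0,-0.3],0],
    [[0,0,0],[0,0,-0.6],0],
    [[0,0,0],[0,0,-0.8],0],
    [[0,0,0],[0,0,-0.8],0],
    [[0,0,0],[0,0,-0.8],0],
    [[0,0,0],[0,0,-0.7],0],
    [[0,0,0],[0,0,0],0],
  ],
)

```text
time: 5.8
ee_pos: [0.6456, -0.0817, 0.1858]
orientation: [3.138, -0.15, 0.007]
force: [0.9, 0.1, -7.3]
finger_gap: 0.0138
grasp_force: 98.9
```

```bash
python3 plan.py .527 -.352 .185 90
```

```text
t 5.8 pos [ 0.6456 -0.0817  0.1858] yaw -95.5 gap 0.0138 gf 98.93765330314636 F [ 0.9  0.1 -7.3] q6 3.11
turn [ 0.   -0.05 -1.1 ] shift [-5.93 13.51  0.04] toolx [ 1. -0.  0.] tooly [-0. -1.  0.]
```

Call:
step_arm(
  targets=[
    [[0,0,-0.55],[0,0,0],0],
    [[0,0,-0.55],[0,0,0],0],
    [[0,0,0],[-0.3,0.7,0],0],
    [[0,0,0],[-0.4,0.9,0],0],
    [[0,0,0],[-0.4,0.9,0],0],
    [[0,0,0],[-0.4,0.9,0],0],
    [[0,0,0],[-0.4,0.9,0],0],
    [[0,0,0],[-0.4,0.9,0],0],
    [[0,0,0],[-0.4,0.9,0],0],
    [[0,0,0],[-0.4,0.9,0],0],
  ],
)

```text
time: 6.8
ee_pos: [0.5809, -0.2237, 0.1825]
orientation: [3.141, -0.002, -0.001]
force: [0.8, -0.3, -7.8]
finger_gap: 0.0138
grasp_force: 98.9
```

Call:
step_arm(
  targets=[
    [[0,0,0],[-0.4,0.9,0],0],
    [[0,0,0],[-0.4,0.9,0],0],
    [[0,0,0],[-0.4,0.9,0],0],
    [[0,0,0],[-0.4,0.9,0],0],
    [[0,0,0],[-0.4,0.9,0],0],
    [[0,0,0],[-0.4,0.9,0],0],
    [[0,0,0],[-0.4,0.9,0],0],
    [[0,0,0],[0,0.2,0],0],
    [[0,0,0],[0,0,0],0],
  ],
)

```text
time: 7.7
ee_pos: [0.5253, -0.353, 0.1824]
orientation: [-3.141, 0.004, 0.0]
force: [-0.2, -0.3, -7.8]
finger_gap: 0.0134
grasp_force: 99.0
```

Run:
```python
from plan import *
plan(.527,-.352,.0665,90)
I,D=vision.camera('scene');C=cloud('scene',D)
m=(abs(C[...,0]-.525)<.06)&(abs(C[...,1]+.352)<.05)&(C[...,2]<.14)&(C[...,2]>.05);print(C[m].min(0),C[m].max(0),m.sum())
cv2.imwrite('pics/c.png',I[180:384,:300])
```

```text
t 7.7 pos [ 0.5253 -0.353   0.1824] yaw -90.1 gap 0.0134 gf 98.95673632621765 F [-0.2 -0.3 -7.8] q6 2.55
turn [-0.    0.   -0.03] shift [ 0.08 -0.05  5.8 ] toolx [1. 0. 0.] tooly [ 0. -1.  0.]
[ 0.50598307 -0.37760198  0.11802641] [ 0.56135704 -0.32666878  0.13931488] 332
```

View pics/c.png

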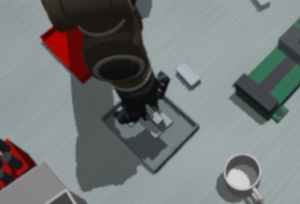

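The offcut hangs level over the empty far half of the tray, at crop (155,120). Setting it down.

Call:
step_arm(
  targets=[
    [[0,0,0],[0,0,0.8],0],
    [[0,0,0],[0,0,0.9],0],
    [[0,0,0],[0,0,0.9],0],
    [[0,0,0],[0,0,0.9],0],
    [[0,0,0],[0,0,0.9],0],
    [[0,0,0],[0,0,0.6],0],
    [[0,0,0],[0,0,0.4],0],
    [[0,0,0],[0,0,0.2],0],
    [[0,0,0],[0,0,0.1],0],
    [[0,0,0],[0,0,0],0],
  ],
)

```text
time: 8.75
ee_pos: [0.5267, -0.3518, 0.0691]
orientation: [3.141, 0.001, 0.001]
force: [0.6, -0.3, -7.4]
finger_gap: 0.0138
grasp_force: 98.9
```

Call:
step_arm(
  targets=[
    [[0,0,0],[0,0,0],0.2],
    [[0,0,0],[0,0,0],0.4],
    [[0,0,0],[0,0,0],0.4],
    [[0,0,0],[0,0,-0.5],0.4],
    [[0,0,0],[0,0,-0.9],0.4],
    [[0,0,0],[0,0,-1],0.4],
    [[0,0,0],[0,0,-1],0.6],
    [[0,0,0],[0,0,-1],0.8],
    [[0,0,0],[0,0,-1],1],
    [[0,0,0],[0,0,0],1],
  ],
)

```text
time: 9.75
ee_pos: [0.5278, -0.3526, 0.1812]
orientation: [3.138, 0.0, 0.009]
force: [-0.3, -0.6, 0.3]
finger_gap: 0.0851
grasp_force: 0.0
```

```bash
python3 plan.py .459 -.198 .1 -94.4
```

```text
t 9.75 pos [ 0.5278 -0.3526  0.1812] yaw -90.0 gap 0.0851 gf 0.0 F [-0.3 -0.6  0.3] q6 2.55
turn [ 0.04 -0.06  0.88] shift [-4.02 -7.44  4.06] toolx [ 1.   -0.08  0.  ] tooly [-0.08 -1.    0.  ]
```

```bash
cat >> plan.py <<'E'
def blanks(tag,zlo=.02,zhi=.04):
    o=snap(tag)
    for n in o:
        I,D=o[n];C=cloud(n,D)
        m=(C[...,2]>zlo)&(C[...,2]<zhi)&(D>0)&(C[...,0]>.1)&(C[...,0]<.8)&(abs(C[...,1])<.6)
        for b in blobs(n,I,D,m,60):
            if 20<min(b[4][1])<40 and 50<max(b[4][1])<75: print(n,*b[1:])
    return o
E
python3 - <<'E'
from plan import *
o=blanks('d')
for n in o:
    I,D=o[n];C=cloud(n,D);m=(abs(C[...,0]-.525)<.06)&(abs(C[...,1]+.352)<.07)&(C[...,2]<.075)&(C[...,2]>.06);print(n,rect(C[m]),m.sum(),C[m][:,2].mean())
plan(.459,-.198,.1,-4.4)
E
```

```text
top [364.2  95.4] 80 [21.3 31.3 39.6] (array([ 754.8, -313.5]), array([68.9, 28.1]), 53.5)
top [351.2 111.8] 65 [20.5 31.3 39.2] (array([ 713.5, -282. ]), array([74.6, 26.6]), 52.2)
top [322.7 200.6] 241 [24.1 29.3 33.4] (array([ 457.5, -198. ]), array([27.9, 63.9]), 85.7)
top [177.6 206.9] 259 [24.9 29.6 34.6] (array([434.4, 198.9]), array([30.9, 61.4]), 69.5)
top [211.6 207.9] 263 [25.3 29.6 33.5] (array([433. , 106.3]), array([30.4, 63.6]), 72.3)
scene [279.9 156.7] 220 [21.9 29.4 32.6] (array([436.1, 199.7]), array([31.6, 64.4]), 67.7)
scene [259.1 175.8] 234 [22.3 29.2 32.7] (array([435.3, 106.8]), array([31.7, 65.5]), 71.4)
scene [378.7 190.5] 95 [21.5 30.1 39. ] (array([717.6, 296.1]), array([60.1, 29.4]), 13.7)
scene [187.9 254.2] 302 [24.1 28.6 31.8] (array([ 461.3, -198.3]), array([30.5, 65.7]), 84.4)
scene [242.6 345.1] 77 [20.8 31.2 39.1] (array([ 723.2, -280.9]), array([69.9, 29.3]), 36.3)
top (array([ 521.5, -351.7]), array([17.7, 63.4]), 89.7) 117 0.06470806433133156
scene (array([ 527.5, -351.7]), array([71.6, 16.5]), 0.8) 217 0.06500661542358938
t 9.85 pos [ 0.5267 -0.3519  0.1777] yaw -90.0 gap 0.0854 gf 0.0 F [ 0.2  0.2 -0.7] q6 2.55
turn [ 2.000e-02 -1.000e-02 -1.712e+01] shift [ 7.41 -3.97  3.88] toolx [0.08 1.   0.  ] tooly [ 1.   -0.08  0.  ]
```

The offcut now stands in the tray beside the old one, with its web top at z 0.065 as it should be. Next is the right-hand blank at (0.459, −0.198).

Call:
step_arm(
  targets=[
    [[0,0,-1],[0,0,0],1],
    [[0,0,-1],[0,0,0],1],
    [[0,0,-1],[0,0,0],1],
    [[0,0,-1],[0,0,0],1],
    [[0,0,-1],[0,0,0],1],
    [[0,0,-1],[0,0,0],1],
    [[0,0,-1],[0,0,0],1],
    [[0,0,-1],[0,0,0],1],
    [[0,0,-1],[0,0,0],1],
  ],
  grip_force=60,
)

```text
time: 10.75
ee_pos: [0.5259, -0.3513, 0.1753]
orientation: [-2.898, -1.207, 0.002]
force: [0.4, 0.4, 0.2]
finger_gap: 0.0854
grasp_force: 0.0
```

Call:
step_arm(
  targets=[
    [[0,0,-1],[0,0,0],1],
    [[0,0,-1],[0,0,0],1],
    [[0,0,-1],[0,0,0],1],
    [[0,0,-1],[0,0,0],1],
    [[0,0,-1],[0,0,0],1],
    [[0,0,-1],[0,0,0],1],
    [[0,0,-1],[0,0,0],1],
    [[0,0,-1],[0,0,0],1],
    [[0,0,-0.12],[0,0,0],1],
  ],
)

```text
time: 11.65
ee_pos: [0.526, -0.3514, 0.1755]
orientation: [-2.303, -2.134, 0.001]
force: [-0.1, -0.9, -0.4]
finger_gap: 0.085
grasp_force: 0.0
```

Call:
step_arm(
  targets=[
    [[0,0,0],[0.9,-0.5,0],1],
    [[0,0,0],[0.9,-0.5,0],1],
    [[0,0,0],[0.9,-0.5,0],1],
    [[0,0,0],[0.9,-0.5,0.5],1],
    [[0,0,0],[0.9,-0.5,0.5],1],
    [[0,0,0],[0.9,-0.5,0.5],1],
    [[0,0,0],[0.9,-0.5,0.5],1],
    [[0,0,0],[0.9,-0.5,0.5],1],
    [[0,0,0],[0.2,0,0.5],1],
    [[0,0,0],[0,0,0],1],
  ],
)

```text
time: 12.65
ee_pos: [0.4572, -0.1973, 0.1152]
orientation: [-2.303, -2.133, 0.001]
force: [-0.5, -0.5, 1.0]
finger_gap: 0.0858
grasp_force: 0.0
```

```bash
python3 plan.py .459 -.198 .021 -4.8
```

```text
t 12.65 pos [ 0.4572 -0.1973  0.1152] yaw -4.4 gap 0.0858 gf 0.0 F [-0.5 -0.5  1. ] q6 1.24
turn [-0.02 -0.01  0.08] shift [-0.03  0.09  4.71] toolx [0.08 1.   0.  ] tooly [ 1.   -0.08  0.  ]
```

Call:
step_arm(
  targets=[
    [[0,0,0],[0,0.09,0.9],1],
    [[0,0,0],[0,0,0.9],1],
    [[0,0,0],[0,0,0.9],1],
    [[0,0,0],[0,0,0.9],1],
    [[0,0,0],[0,0,0.7],1],
    [[0,0,0],[0,0,0.4],1],
    [[0,0,0],[0,0,0],0.6],
    [[0,0,0],[0,0,0],0.6],
    [[0,0,0],[0,0,0],0.6],
    [[0,0,0],[0,0,0],0.6],
  ],
)

```text
time: 13.65
ee_pos: [0.4601, -0.1984, 0.0232]
orientation: [2.304, 2.134, 0.001]
force: [0.2, 0.5, -1.2]
finger_gap: 0.0627
grasp_force: 66.7
```

Call:
step_arm(
  targets=[
    [[0,0,0],[0,0,-0.3],0.5],
    [[0,0,0],[0,0,-0.7],0.5],
    [[0,0,0],[0,0,-0.9],0.5],
    [[0,0,0],[0,0,-0.9],0.5],
    [[0,0,0],[0,0,-0.9],0.5],
    [[0,0,0],[0,0,-0.9],0.5],
    [[0,0,0],[0,0,0],0.5],
  ],
)

```text
time: 14.35
ee_pos: [0.4613, -0.1987, 0.1176]
orientation: [2.301, 2.132, 0.003]
force: [0.4, -0.3, -0.2]
finger_gap: 0.0629
grasp_force: 66.9
```

```bash
python3 plan.py .632 -.098 .112 0
```

```text
t 14.35 pos [ 0.4613 -0.1987  0.1176] yaw -4.4 gap 0.0629 gf 66.89820170402527 F [ 0.4 -0.3 -0.2] q6 1.24
turn [ 0.05  0.02 -0.88] shift [5.04 8.54 0.28] toolx [0. 1. 0.] tooly [ 1. -0.  0.]
```

Call:
step_arm(
  targets=[
    [[0,0,-0.88],[0,0,-0.3],0.5],
    [[0,0,0],[0.5,0.85,0],0.5],
    [[0,0,0],[0.5,0.85,0],0.5],
    [[0,0,0],[0.5,0.85,0],0.5],
    [[0,0,0],[0.5,0.85,0],0.5],
    [[0,0,0],[0.5,0.85,0],0.5],
    [[0,0,0],[0.5,0.85,0],0.5],
    [[0,0,0],[0.5,0.85,0],0.5],
    [[0,0,0],[0.5,0.85,0],0.5],
    [[0,0,0],[0.5,0.85,0],0.5],
  ],
)

```text
time: 15.35
ee_pos: [0.6141, -0.1067, 0.12]
orientation: [-2.22, -2.222, 0.001]
force: [0.5, -0.5, -1.1]
finger_gap: 0.0626
grasp_force: 66.9
```

Call:
step_arm(
  targets=[
    [[0,0,0],[0.5,0.85,0],0.5],
    [[0,0,0],[0,0,0],0.5],
    [[0,0,0],[0,0,0],0.5],
  ],
)

```text
time: 15.65
ee_pos: [0.6301, -0.0972, 0.1198]
orientation: [-2.219, -2.222, 0.002]
force: [-1.5, -0.3, -1.8]
finger_gap: 0.0628
grasp_force: 66.8
```

```bash
python3 plan.py .632 -.098 .0635 0
```

```text
t 15.65 pos [ 0.6301 -0.0972  0.1198] yaw 0.1 gap 0.0628 gf 66.80845856666565 F [-1.5 -0.3 -1.8] q6 1.42
turn [-0.02 -0.    0.02] shift [-0.04  0.1   2.81] toolx [-0.  1.  0.] tooly [1. 0. 0.]
```

Call:
step_arm(
  targets=[
    [[0,0,0],[-0.04,0.1,0.6],0.5],
    [[0,0,0],[0,0,0.8],0.5],
    [[0,0,0],[0,0,0.7],0.5],
    [[0,0,0],[0,0,0.4],0.5],
    [[0,0,0],[0,0,0.2],0.5],
    [[0,0,0],[0,0,0.08],0.5],
    [[0,0,0],[0,0,0],0.5],
  ],
)

```text
time: 16.35
ee_pos: [0.6318, -0.099, 0.0653]
orientation: [2.221, 2.221, 0.0]
force: [-0.7, -0.1, -1.6]
finger_gap: 0.063
grasp_force: 66.9
```

Call:
step_arm(
  targets=[
    [[0,0,0],[0,0,0],0.85],
    [[0,0,0],[0,0,0],1],
    [[0,0,0],[0,0,0],1],
    [[0,0,0],[0,0,-0.4],1],
    [[0,0,0],[0,0,-0.8],1],
    [[0,0,0],[0,0,-1],1],
    [[0,0,0],[0,0,-1],1],
    [[0,0,0],[0,0,-0.6],1],
    [[0,0,0],[0,0,0],1],
  ],
)

```text
time: 17.25
ee_pos: [0.6329, -0.0991, 0.1437]
orientation: [2.219, 2.219, 0.004]
force: [-0.1, -0.3, -0.3]
finger_gap: 0.0853
grasp_force: 0.0
```

```bash
python3 plan.py .434 .1067 .14 -18.5;python3 plan.py .5 .02 .14 -18.5
```

```text
t 17.25 pos [ 0.6329 -0.0991  0.1437] yaw 0.0 gap 0.0853 gf 0.0 F [-0.1 -0.3 -0.3] q6 1.42
turn [ 0.05 -0.    3.7 ] shift [  6.6  -12.69   0.18] toolx [0.32 0.95 0.  ] tooly [ 0.95 -0.32  0.  ]
t 17.25 pos [ 0.6329 -0.0991  0.1437] yaw 0.0 gap 0.0853 gf 0.0 F [-0.1 -0.3 -0.3] q6 1.42
turn [ 0.05 -0.    3.7 ] shift [ 3.54 -8.19  0.18] toolx [0.32 0.95 0.  ] tooly [ 0.95 -0.32  0.  ]
```

Call:
step_arm(
  targets=[
    [[0,0,0.92],[0,0,0],1],
    [[0,0,0.92],[0,0,0],1],
    [[0,0,0.92],[0,0,0],1],
    [[0,0,0.92],[0,0,0],1],
    [[0,0,0],[0.47,-0.9,0],1],
    [[0,0,0],[0.47,-0.9,0],1],
    [[0,0,0],[0.47,-0.9,0],1],
    [[0,0,0],[0.47,-0.9,0],1],
    [[0,0,0],[0.47,-0.9,0],1],
    [[0,0,0],[0.47,-0.9,0],1],
  ],
)

```text
time: 18.25
ee_pos: [0.5459, -0.0108, 0.14]
orientation: [-2.547, -1.837, 0.002]
force: [0.3, 0.1, -0.8]
finger_gap: 0.0853
grasp_force: 0.0
```

Call:
step_arm(
  targets=[
    [[0,0,0],[0.47,-0.9,0],1],
    [[0,0,0],[0.47,-0.9,0],1],
    [[0,0,0],[0.47,-0.9,0],1],
    [[0,0,0],[0.47,-0.9,0],1],
    [[0,0,0],[0.47,-0.9,0],1],
    [[0,0,0],[0.47,-0.9,0],1],
    [[0,0,0],[0.47,-0.9,0],1],
    [[0,0,0],[0.47,-0.9,0],1],
    [[0,0,0],[0,0,0],1],
  ],
)

```text
time: 19.15
ee_pos: [0.4322, 0.1067, 0.1409]
orientation: [-2.545, -1.841, 0.001]
force: [-0.0, -0.3, -0.3]
finger_gap: 0.0853
grasp_force: 0.0
```

Run:
```python
from plan import *
plan(.434,.1067,.021,-18.5)
o=blanks('e')
for n in o:
    I,D=o[n];C=cloud(n,D);m=(abs(C[...,0]-.632)<.06)&(C[...,1]>-.115)&(C[...,1]<0)&(C[...,2]<.08)&(C[...,2]>.062)
    for b in blobs(n,I,D,m,50):print('vice',n,*b[1:])
```

```text
t 19.15 pos [0.4322 0.1067 0.1409] yaw -18.2 gap 0.0853 gf 0.0 F [-0.  -0.3 -0.3] q6 2.13
turn [-0.01  0.    0.05] shift [0.03 0.09 6.  ] toolx [0.32 0.95 0.  ] tooly [ 0.95 -0.32  0.  ]
top [363.5  95.2] 74 [21.  29.6 39.5] (array([ 756.8, -312.6]), array([67.8, 25.4]), 58.9)
top [351.  111.9] 62 [21.4 29.7 38.4] (array([ 712.9, -282.6]), array([74.9, 27.4]), 54.9)
scene [259.1 175.8] 231 [23.1 29.2 32.1] (array([434.2, 106.7]), array([32.4, 68.1]), 69.6)
scene [378.5 190.3] 86 [21.2 30.8 38.9] (array([718. , 295.8]), array([60.1, 29.3]), 15.1)
scene [243.1 345.2] 73 [20.8 30.  38.8] (array([ 720.3, -281. ]), array([67.3, 25. ]), 41.6)
vice top [288.8 135.5] 268 [64.7 69.  73.5] (array([629.4, -99.7]), array([30.2, 63.1]), 89.3)
vice scene [265.4 262.2] 338 [64.9 68.9 71.9] (array([632.2, -99.4]), array([30.7, 65.2]), 89.0)
```

Call:
step_arm(
  targets=[
    [[0,0,0.05],[0.03,0.09,0.9],1],
    [[0,0,0],[0,0,0.9],1],
    [[0,0,0],[0,0,0.9],1],
    [[0,0,0],[0,0,0.9],1],
    [[0,0,0],[0,0,0.9],1],
    [[0,0,0],[0,0,0.8],1],
    [[0,0,0],[0,0,0.5],1],
    [[0,0,0],[0,0,0.2],1],
  ],
)

```text
time: 20.05
ee_pos: [0.4358, 0.105, 0.0201]
orientation: [-2.552, -1.831, 0.002]
force: [-0.2, -0.6, 0.5]
finger_gap: 0.0853
grasp_force: 0.0
```

Call:
step_arm(
  targets=[
    [[0,0,0],[0,0,0],0.5],
    [[0,0,0],[0,0,0],0.5],
    [[0,0,0],[0,0,0],0.5],
    [[0,0,0],[0,0,0],0.5],
    [[0,0,0],[0,0,-0.3],0.5],
    [[0,0,0],[0,0,-0.8],0.5],
    [[0,0,0],[0,0,-1],0.5],
    [[0,0,0],[0,0,-1],0.5],
    [[0,0,0],[0,0,-1],0.5],
    [[0,0,0],[0,0,-1],0.5],
  ],
)

```text
time: 21.05
ee_pos: [0.4357, 0.1055, 0.1242]
orientation: [-2.552, -1.833, 0.0]
force: [0.5, 0.0, -2.0]
finger_gap: 0.0633
grasp_force: 66.2
```

```bash
python3 plan.py .632 -.065 .13 0
python3 - <<'E'
import cv2,numpy as np
cv2.imwrite('pics/e_v.png',np.hstack([cv2.imread('pics/e_top.png')[100:300,60:360],cv2.imread('pics/e_scene.png')[100:300,150:450]]))
E
```

```text
t 21.05 pos [0.4357 0.1055 0.1242] yaw -18.6 gap 0.0633 gf 66.19222283363342 F [ 0.5  0.  -2. ] q6 2.13
turn [-0.    0.   -3.72] shift [-8.52  9.82 -0.29] toolx [-0.  1.  0.] tooly [1. 0. 0.]
```

View pics/e_v.png

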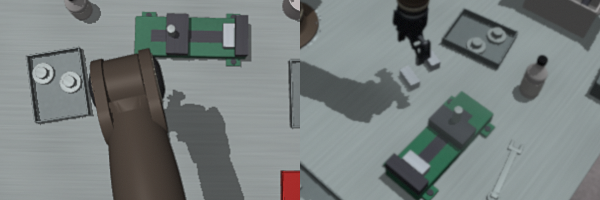

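The picture shows the first blank square against the jaw end, at left panel (230,36). Blank1 is only partly hidden behind the finger, at right panel (432,62). Carrying the second blank across.

Call:
step_arm(
  targets=[
    [[0,0,-0.93],[0,0,0],0.5],
    [[0,0,-0.93],[0,0,0],0.5],
    [[0,0,-0.93],[0,0,0],0.5],
    [[0,0,-0.93],[0,0,0],0.5],
    [[0,0,0],[-0.775,0.893,0],0.5],
    [[0,0,0],[-0.775,0.893,0],0.5],
    [[0,0,0],[-0.775,0.893,0],0.5],
    [[0,0,0],[-0.775,0.893,0],0.5],
    [[0,0,0],[-0.775,0.893,0],0.5],
    [[0,0,0],[-0.775,0.893,0],0.5],
  ],
)

```text
time: 22.05
ee_pos: [0.5436, 0.0117, 0.1233]
orientation: [-2.222, -2.221, 0.0]
force: [0.4, -0.4, -2.6]
finger_gap: 0.0629
grasp_force: 66.3
```

Call:
step_arm(
  targets=[
    [[0,0,0],[-0.775,0.893,0],0.5],
    [[0,0,0],[-0.775,0.893,0],0.5],
    [[0,0,0],[-0.775,0.893,0],0.5],
    [[0,0,0],[-0.775,0.893,0],0.5],
    [[0,0,0],[-0.775,0.893,0],0.5],
    [[0,0,0],[0,0,0],0.5],
    [[0,0,0],[0,0,0],0.5],
  ],
)

```text
time: 22.75
ee_pos: [0.6321, -0.0653, 0.1227]
orientation: [-2.222, -2.219, 0.001]
force: [-1.0, 0.4, -1.6]
finger_gap: 0.0631
grasp_force: 66.4
```

```bash
python3 plan.py .632 -.066 .0625 0
```

```text
t 22.75 pos [ 0.6321 -0.0653  0.1227] yaw -0.1 gap 0.0631 gf 66.38155817985535 F [-1.   0.4 -1.6] q6 1.47
turn [-0.01 -0.   -0.01] shift [-0.04 -0.    3.01] toolx [0. 1. 0.] tooly [ 1. -0.  0.]
```

Call:
step_arm(
  targets=[
    [[0,0,0],[-0.04,0,0.7],0.5],
    [[0,0,0],[0,0,0.8],0.5],
    [[0,0,0],[0,0,0.7],0.5],
    [[0,0,0],[0,0,0.5],0.5],
    [[0,0,0],[0,0,0.25],0.5],
    [[0,0,0],[0,0,0.1],0.5],
    [[0,0,0],[0,0,0],0.5],
  ],
)

```text
time: 23.45
ee_pos: [0.6325, -0.0659, 0.0624]
orientation: [2.222, 2.221, 0.001]
force: [0.2, -0.2, -0.8]
finger_gap: 0.0631
grasp_force: 66.4
```

Call:
step_arm(
  targets=[
    [[0,0,0],[0,0,0],0.85],
    [[0,0,0],[0,0,0],1],
    [[0,0,0],[0,0,0],1],
    [[0,0,0],[0,0,-0.4],1],
    [[0,0,0],[0,0,-0.8],1],
    [[0,0,0],[0,0,-1],1],
    [[0,0,0],[0,0,-1],1],
    [[0,0,0],[0,0,-0.8],1],
    [[0,0,0],[0,0,0],1],
  ],
)

```text
time: 24.35
ee_pos: [0.6339, -0.0661, 0.1455]
orientation: [2.219, 2.218, 0.005]
force: [1.1, 0.0, -0.1]
finger_gap: 0.0852
grasp_force: 0.0
```

Run:
```python
from plan import *
blanks('f')
plan(.435,.199,.14,-21)
```

```text
top [363.3  94.8] 71 [22.2 30.5 38.7] (array([ 756.3, -312.7]), array([67.6, 24.7]), 57.1)
top [350.6 111.7] 69 [21.3 30.8 38.8] (array([ 713.1, -282.1]), array([74.9, 28.3]), 53.2)
top [177.7 206.9] 261 [24.6 29.4 33.9] (array([434.4, 198.7]), array([30.7, 61.5]), 69.1)
scene [379.  190.8] 92 [21.5 29.7 39.2] (array([716.5, 296.8]), array([60.2, 29.9]), 10.4)
scene [241.8 345.1] 72 [22.3 30.6 37.6] (array([ 720.3, -280.9]), array([67.4, 26. ]), 41.6)
t 24.45 pos [ 0.6326 -0.066   0.1424] yaw -0.0 gap 0.0855 gf 0.0 F [-0.2  1.  -0.5] q6 1.47
turn [ 0.01 -0.    4.19] shift [  8.83 -13.97   0.12] toolx [0.36 0.93 0.  ] tooly [ 0.93 -0.36  0.  ]
```

Call:
step_arm(
  targets=[
    [[0,0,0.84],[0,0,0],1],
    [[0,0,0.84],[0,0,0],1],
    [[0,0,0.84],[0,0,0],1],
    [[0,0,0.84],[0,0,0],1],
    [[0,0,0.83],[0,0,0],1],
    [[0,0,0],[0.55,-0.87,0],1],
    [[0,0,0],[0.55,-0.87,0],1],
    [[0,0,0],[0.55,-0.87,0],1],
    [[0,0,0],[0.55,-0.87,0],1],
    [[0,0,0],[0.55,-0.87,0],1],
  ],
)

```text
time: 25.45
ee_pos: [0.5696, 0.0172, 0.1408]
orientation: [-2.588, -1.779, 0.003]
force: [-0.5, 0.1, -0.4]
finger_gap: 0.0854
grasp_force: 0.0
```

Call:
step_arm(
  targets=[
    [[0,0,0],[0.55,-0.87,0],1],
    [[0,0,0],[0.55,-0.87,0],1],
    [[0,0,0],[0.55,-0.87,0],1],
    [[0,0,0],[0.55,-0.87,0],1],
    [[0,0,0],[0.55,-0.87,0],1],
    [[0,0,0],[0.55,-0.87,0],1],
    [[0,0,0],[0.55,-0.87,0],1],
    [[0,0,0],[0.55,-0.87,0],1],
    [[0,0,0],[0.55,-0.87,0],1],
    [[0,0,0],[0.55,-0.87,0],1],
  ],
)

```text
time: 26.45
ee_pos: [0.4465, 0.1822, 0.1414]
orientation: [-2.589, -1.78, 0.002]
force: [0.1, -0.1, -0.0]
finger_gap: 0.0857
grasp_force: 0.0
```

Call:
step_arm(
  targets=[
    [[0,0,0],[0.55,-0.87,0],1],
    [[0,0,0],[0,0,0],1],
    [[0,0,0],[0,0,0],1],
  ],
)

```text
time: 26.75
ee_pos: [0.435, 0.1982, 0.1417]
orientation: [2.587, 1.781, -0.001]
force: [0.2, -0.2, 0.4]
finger_gap: 0.0857
grasp_force: 0.0
```

Run:
```python
from plan import *
o=blanks('g')
for n in o:
    I,D=o[n];C=cloud(n,D);m=(abs(C[...,0]-.632)<.06)&(C[...,1]>-.115)&(C[...,1]<0)&(C[...,2]<.08)&(C[...,2]>.062)
    for b in blobs(n,I,D,m,50):print('vice',n,*b[1:])
plan(.435,.199,.021,-21)
```

```text
top [363.6  95.1] 77 [20.7 29.1 38.9] (array([ 756.3, -312.8]), array([67.5, 24.2]), 56.6)
top [285.3 120.5] 79 [33.8 38.1 39.9] (array([672.7, -90.8]), array([53.1, 26.6]), 89.8)
scene [280.  156.6] 216 [22.  29.  33.3] (array([435.4, 200.2]), array([33.1, 66.3]), 67.5)
scene [378.7 190.5] 96 [21.  29.4 39. ] (array([717.2, 296.4]), array([60.2, 32.1]), 12.8)
scene [241.8 345. ] 75 [21.3 31.3 39.5] (array([ 719.8, -280.8]), array([67.5, 24.1]), 42.8)
vice top [276.  134.6] 262 [65.2 69.3 73.3] (array([630.9, -65.6]), array([64.8, 27.6]), 0.3)
vice top [288.8 135.4] 266 [64.8 68.8 72.3] (array([629.4, -99.8]), array([29.8, 64.3]), 89.8)
vice scene [270.1 257.6] 668 [64.8 69.  72.1] (array([632.7, -81.4]), array([67.2, 66.4]), 89.1)
t 26.85 pos [0.4356 0.1977 0.1419] yaw -21.0 gap 0.0856 gf 0.0 F [-0.1  0.1  1. ] q6 2.36
turn [ 0.  0. -0.] shift [ 0.05 -0.05  6.04] toolx [0.36 0.93 0.  ] tooly [ 0.93 -0.36  0.  ]
```

Two blanks lie flat and square on the bed. Grasping the third.

Call:
step_arm(
  targets=[
    [[0,0,0],[0.05,-0.05,0.9],1],
    [[0,0,0],[0,0,0.9],1],
    [[0,0,0],[0,0,0.9],1],
    [[0,0,0],[0,0,0.9],1],
    [[0,0,0],[0,0,0.9],1],
    [[0,0,0],[0,0,0.8],1],
    [[0,0,0],[0,0,0.5],1],
    [[0,0,0],[0,0,0.2],1],
  ],
)

```text
time: 27.65
ee_pos: [0.4346, 0.1986, 0.0211]
orientation: [-2.59, -1.778, 0.002]
force: [0.2, -0.2, -0.0]
finger_gap: 0.0857
grasp_force: 0.0
```

Call:
step_arm(
  targets=[
    [[0,0,0],[0,0,0],0.5],
    [[0,0,0],[0,0,0],0.5],
    [[0,0,0],[0,0,0],0.5],
    [[0,0,0],[0,0,0],0.5],
    [[0,0,0],[0,0,-0.3],0.5],
    [[0,0,0],[0,0,-0.8],0.5],
    [[0,0,0],[0,0,-1],0.5],
    [[0,0,0],[0,0,-1],0.5],
    [[0,0,0],[0,0,-1],0.5],
    [[0,0,0],[0,0,-1],0.5],
  ],
)

```text
time: 28.65
ee_pos: [0.4345, 0.1993, 0.1252]
orientation: [-2.589, -1.78, 0.0]
force: [1.2, -0.5, -2.0]
finger_gap: 0.0631
grasp_force: 66.2
```

```bash
python3 plan.py .632 -.032 .13 0
```

```text
t 28.65 pos [0.4345 0.1993 0.1252] yaw -21.0 gap 0.0631 gf 66.22387290000916 F [ 1.2 -0.5 -2. ] q6 2.37
turn [-0.   0.  -4.2] shift [-11.57   9.87  -0.24] toolx [-0.  1.  0.] tooly [1. 0. 0.]
```

Call:
step_arm(
  targets=[
    [[0,0,-0.84],[0,0,0],0.5],
    [[0,0,-0.84],[0,0,0],0.5],
    [[0,0,-0.84],[0,0,0],0.5],
    [[0,0,-0.84],[0,0,0],0.5],
    [[0,0,-0.84],[0,0,0],0.5],
    [[0,0,0],[-0.95,0,0],0.5],
    [[0,0,0],[-0.95,0,0],0.5],
    [[0,0,0],[-0.95,0,0],0.5],
    [[0,0,0],[-0.95,0,0],0.5],
    [[0,0,0],[-0.95,0,0],0.5],
  ],
)

```text
time: 29.65
ee_pos: [0.4346, 0.1037, 0.1244]
orientation: [-2.221, -2.222, 0.0]
force: [0.4, 0.4, -1.1]
finger_gap: 0.063
grasp_force: 66.2
```

Call:
step_arm(
  targets=[
    [[0,0,0],[-0.95,0,0],0.5],
    [[0,0,0],[-0.95,0,0],0.5],
    [[0,0,0],[-0.95,0,0],0.5],
    [[0,0,0],[-0.95,0,0],0.5],
    [[0,0,0],[-0.95,0,0],0.5],
    [[0,0,0],[-0.95,0,0],0.5],
    [[0,0,0],[-0.95,0,0],0.5],
    [[0,0,0],[-0.1,0.9,0],0.5],
    [[0,0,0],[0,0.9,0],0.5],
    [[0,0,0],[0,0.9,0],0.5],
  ],
)

```text
time: 30.65
ee_pos: [0.4893, -0.0309, 0.1244]
orientation: [-2.222, -2.221, -0.0]
force: [1.0, -0.4, -2.3]
finger_gap: 0.0626
grasp_force: 66.3
```

Call:
step_arm(
  targets=[
    [[0,0,0],[0,0.9,0],0.5],
    [[0,0,0],[0,0.9,0],0.5],
    [[0,0,0],[0,0.9,0],0.5],
    [[0,0,0],[0,0.9,0],0.5],
    [[0,0,0],[0,0.9,0],0.5],
    [[0,0,0],[0,0.9,0],0.5],
    [[0,0,0],[0,0.9,0],0.5],
    [[0,0,0],[0,0.8,0],0.5],
    [[0,0,0],[0,0,0],0.5],
    [[0,0,0],[0,0,0],0.5],
  ],
)

```text
time: 31.65
ee_pos: [0.6304, -0.0305, 0.1238]
orientation: [-2.22, -2.221, 0.001]
force: [-1.1, -0.2, -2.2]
finger_gap: 0.0632
grasp_force: 66.3
```

```bash
python3 plan.py .632 -.032 .0625 0
```

```text
t 31.65 pos [ 0.6304 -0.0305  0.1238] yaw 0.0 gap 0.0632 gf 66.31392359733582 F [-1.1 -0.2 -2.2] q6 1.52
turn [-0.02 -0.    0.01] shift [-0.08  0.08  3.06] toolx [0. 1. 0.] tooly [ 1. -0.  0.]
```

Call:
step_arm(
  targets=[
    [[0,0,0],[-0.04,0.08,0.7],0.5],
    [[0,0,0],[0,0,0.8],0.5],
    [[0,0,0],[0,0,0.7],0.5],
    [[0,0,0],[0,0,0.5],0.5],
    [[0,0,0],[0,0,0.25],0.5],
    [[0,0,0],[0,0,0.12],0.5],
    [[0,0,0],[0,0,0],0.5],
  ],
)

```text
time: 32.35
ee_pos: [0.6326, -0.0314, 0.0632]
orientation: [2.221, 2.221, 0.001]
force: [-0.1, 0.3, -1.1]
finger_gap: 0.0625
grasp_force: 66.3
```

Call:
step_arm(
  targets=[
    [[0,0,0],[0,0,0],0.85],
    [[0,0,0],[0,0,0],1],
    [[0,0,0],[0,0,0],1],
    [[0,0,0],[0,0,-0.4],1],
    [[0,0,0],[0,0,-0.8],1],
    [[0,0,0],[0,0,-1],1],
    [[0,0,0],[0,0,-1],1],
    [[0,0,0],[0,0,-1],1],
    [[0,0,0],[0,0,-1],1],
    [[0,0,0],[0,0,-1],1],
  ],
)

```text
time: 33.35
ee_pos: [0.6325, -0.0314, 0.1883]
orientation: [2.221, 2.221, 0.001]
force: [-0.1, -0.4, -1.1]
finger_gap: 0.0854
grasp_force: 0.0
```

```bash
python3 plan.py .632 .0545 .185 0; python3 plan.py .632 .0545 .185 90
```

```text
t 33.35 pos [ 0.6325 -0.0314  0.1883] yaw 0.0 gap 0.0854 gf 0.0 F [-0.1 -0.4 -1.1] q6 1.52
turn [0.01 0.   0.  ] shift [ 4.29 -0.03  0.17] toolx [0. 1. 0.] tooly [ 1. -0.  0.]
t 33.35 pos [ 0.6325 -0.0314  0.1883] yaw 0.0 gap 0.0854 gf 0.0 F [-0.1 -0.4 -1.1] q6 1.52
turn [ 1.0e-02  1.0e-02 -1.8e+01] shift [0.03 4.29 0.17] toolx [-1. -0. -0.] tooly [-0.  1.  0.]
```

Call:
step_arm(
  targets=[
    [[0,0,-1],[0,0,0],1],
    [[0,0,-1],[0,0,0],1],
    [[0,0,-1],[0,0,0],1],
    [[0,0,-1],[0,0,0],1],
    [[0,0,-1],[0,0,0],1],
    [[0,0,-1],[0,0,0],1],
    [[0,0,-1],[0,0,0],1],
    [[0,0,-1],[0,0,0],1],
    [[0,0,-1],[0,0,0],1],
  ],
)

```text
time: 34.25
ee_pos: [0.6326, -0.0314, 0.1875]
orientation: [1.196, 2.904, 0.0]
force: [0.5, 0.1, 1.0]
finger_gap: 0.0855
grasp_force: 0.0
```

Call:
step_arm(
  targets=[
    [[0,0,-1],[0,0,0],1],
    [[0,0,-1],[0,0,0],1],
    [[0,0,-1],[0,0,0],1],
    [[0,0,-1],[0,0,0],1],
    [[0,0,-1],[0,0,0],1],
    [[0,0,-1],[0,0,0],1],
    [[0,0,-1],[0,0,0],1],
    [[0,0,-1],[0,0,0],1],
    [[0,0,-1],[0,0,0],1],
  ],
)

```text
time: 35.15
ee_pos: [0.6326, -0.0314, 0.1875]
orientation: [-0.006, 3.141, -0.0]
force: [-0.6, 0.6, -0.7]
finger_gap: 0.0857
grasp_force: 0.0
```

Call:
step_arm(
  targets=[
    [[0,0,0],[0,0.85,0],1],
    [[0,0,0],[0,0.85,0],1],
    [[0,0,0],[0,0.85,0],1],
    [[0,0,0],[0,0.85,0],0.8],
    [[0,0,0],[0,0.85,0],0.7],
    [[0,0,0],[0,0,0],0.7],
    [[0,0,0],[0,0,0],0.7],
  ],
)

```text
time: 35.85
ee_pos: [0.6324, 0.0544, 0.1866]
orientation: [0.002, -3.141, 0.001]
force: [0.5, 0.2, 0.0]
finger_gap: 0.0595
grasp_force: 0.0
```

Run:
```python
from plan import *
plan(.632,.0545,.106,90)
o=blanks('i')
cv2.imwrite('pics/i_v.png',np.hstack([cv2.resize(o['top'][0][80:240,160:320],(400,400)),cv2.resize(o['scene'][0][180:300,220:340],(400,400))]))
```

```text
t 35.85 pos [0.6324 0.0544 0.1866] yaw 90.1 gap 0.0595 gf 0.0 F [0.5 0.2 0. ] q6 0.08
turn [-0.   -0.    0.02] shift [0.02 0.   4.03] toolx [-1.  0.  0.] tooly [0. 1. 0.]
top [363.6  95.1] 75 [20.9 30.1 38.4] (array([ 754.2, -313. ]), array([68.8, 27.8]), 53.6)
top [350.4 111.4] 69 [20.9 31.1 38.9] (array([ 712.4, -280.8]), array([74.4, 26.1]), 51.2)
scene [379.1 190.4] 87 [21.8 31.3 38.8] (array([717.1, 296.5]), array([60.1, 27.2]), 12.3)
scene [241.7 345.1] 74 [20.4 30.6 38. ] (array([ 719.7, -280.7]), array([67.4, 25. ]), 42.8)
```

View pics/i_v.png

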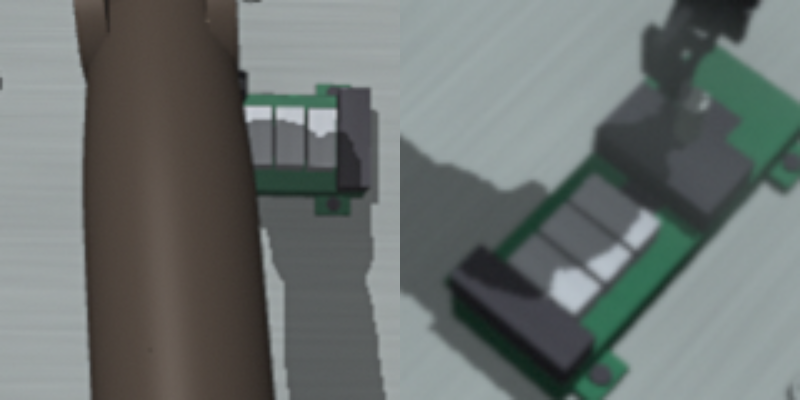

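The three blanks lie flat, parallel and centred between the jaws (right panel, from (565,285) to (615,205)). The gripper is above the post. I'll descend, grip the post and slide the jaw.

Call:
step_arm(
  targets=[
    [[0,0,0],[0,0,0.7],0.7],
    [[0,0,0],[0,0,0.9],0.7],
    [[0,0,0],[0,0,0.9],0.7],
    [[0,0,0],[0,0,0.9],0.7],
    [[0,0,0],[0,0,0.5],0.7],
    [[0,0,0],[0,0,0.1],0.7],
    [[0,0,0],[0,0,0],0.7],
  ],
  grip_force=60,
)

```text
time: 36.65
ee_pos: [0.6324, 0.0533, 0.1064]
orientation: [-0.0, -3.141, 0.0]
force: [-0.3, -0.7, 0.6]
finger_gap: 0.0596
grasp_force: 0.0
```

Call:
step_arm(
  targets=[
    [[0,0,0],[0,0,0],0.2],
    [[0,0,0],[0,0,0],0.1],
    [[0,0,0],[0,0,0],0],
    [[0,0,0],[0,0,0],0],
    [[0,0,0],[0,0,0],0],
    [[0,0,0],[0,0,0],0],
  ],
)

```text
time: 37.25
ee_pos: [0.633, 0.0539, 0.1078]
orientation: [-0.001, 3.14, 0.001]
force: [-1.3, 0.8, 5.9]
finger_gap: 0.0206
grasp_force: 58.5
```

Call:
step_arm(
  targets=[
    [[0,0,0],[0,-0.1,0],0],
    [[0,0,0],[0,-0.2,0],0],
    [[0,0,0],[0,-0.2,0],0],
    [[0,0,0],[0,-0.2,0],0],
    [[0,0,0],[0,-0.2,0],0],
    [[0,0,0],[0,-0.2,0],0],
    [[0,0,0],[0,-0.2,0],0],
    [[0,0,0],[0,0,0],0],
  ],
)

```text
time: 38.05
ee_pos: [0.6329, 0.028, 0.1078]
orientation: [-0.001, 3.14, 0.002]
force: [-0.7, 1.6, 4.8]
finger_gap: 0.0208
grasp_force: 58.9
```

Call:
step_arm(
  targets=[
    [[0,0,0],[0,-0.1,0],0],
    [[0,0,0],[0,-0.1,0],0],
    [[0,0,0],[0,-0.1,0],0],
    [[0,0,0],[0,-0.1,0],0],
    [[0,0,0],[0,0,0],0],
  ],
)

```text
time: 38.55
ee_pos: [0.6329, 0.0207, 0.1078]
orientation: [-0.002, 3.14, 0.004]
force: [-1.8, 4.3, 6.2]
finger_gap: 0.0204
grasp_force: 59.0
```

Call:
step_arm(
  targets=[
    [[0,0,0],[0,-0.05,0],0],
    [[0,0,0],[0,-0.05,0],0],
    [[0,0,0],[0,0,0],0],
  ],
)

```text
time: 38.85
ee_pos: [0.6329, 0.0191, 0.1078]
orientation: [-0.002, 3.14, 0.004]
force: [-1.4, 5.7, 6.8]
finger_gap: 0.0207
grasp_force: 59.2
```

Call:
step_arm(
  targets=[
    [[0,0,0],[0,-0.05,0],0],
    [[0,0,0],[0,-0.05,0],0],
    [[0,0,0],[0,0,0],0],
  ],
)

```text
time: 39.15
ee_pos: [0.6329, 0.0174, 0.1078]
orientation: [-0.003, 3.14, 0.005]
force: [-0.8, 6.2, 6.0]
finger_gap: 0.0208
grasp_force: 59.2
```

Call:
step_arm(
  targets=[
    [[0,0,0],[0,-0.05,0],0],
    [[0,0,0],[0,0,0],0],
  ],
)

```text
time: 39.35
ee_pos: [0.6329, 0.0174, 0.1078]
orientation: [-0.004, 3.14, 0.008]
force: [-0.9, 11.1, 5.7]
finger_gap: 0.0207
grasp_force: 59.3
```

Call:
step_arm(
  targets=[
    [[0,0,0],[0,-0.05,0],0],
    [[0,0,0],[0,0,0],0],
  ],
)

```text
time: 39.55
ee_pos: [0.6329, 0.0173, 0.1079]
orientation: [-0.005, 3.14, 0.011]
force: [-1.3, 14.7, 5.7]
finger_gap: 0.0206
grasp_force: 59.5
```

The row is tight: the position has stopped moving and force is building at about 4 N per mm. Pressing firmly.

Call:
step_arm(
  targets=[
    [[0,0,0],[0,-0.1,0],0],
    [[0,0,0],[0,-0.1,0],0],
    [[0,0,0],[0,0,0],0],
  ],
  grip_force=90,
)

```text
time: 39.85
ee_pos: [0.6328, 0.0171, 0.1079]
orientation: [-0.009, 3.14, 0.023]
force: [-1.8, 29.9, 5.6]
finger_gap: 0.0203
grasp_force: 88.6
```

Call:
step_arm(
  targets=[
    [[0,0,0],[0,-0.1,0],0],
    [[0,0,0],[0,-0.1,0],0],
    [[0,0,0],[0,0,0],0],
    [[0,0,0],[0,0,0],0],
  ],
)

```text
time: 40.25
ee_pos: [0.6329, 0.017, 0.108]
orientation: [-0.013, 3.14, 0.033]
force: [-1.0, 43.3, 6.6]
finger_gap: 0.0203
grasp_force: 90.7
```

Call:
step_arm(
  targets=[
    [[0,0,0],[0,0.1,0],0],
    [[0,0,0],[0,0.1,0],0],
    [[0,0,0],[0,0.1,0],0],
    [[0,0,0],[0,0,0],0.2],
    [[0,0,0],[0,0,0],0.4],
    [[0,0,0],[0,0,0],0.6],
    [[0,0,0],[0,0,0],0.6],
  ],
)

```text
time: 40.95
ee_pos: [0.6324, 0.0113, 0.1064]
orientation: [-0.0, -3.141, 0.001]
force: [0.4, -0.1, -0.6]
finger_gap: 0.0511
grasp_force: 0.0
```

Call:
step_arm(
  targets=[
    [[0,0,0],[0,0,-0.4],0.6],
    [[0,0,0],[0,0,-0.8],0.6],
    [[0,0,0],[0,0,-1],0.6],
    [[0,0,0],[0,0,-1],0.6],
    [[0,0,0],[0,0,-1],0.6],
    [[0,0,0],[0,0,-1],0.6],
    [[0,0,0],[0,0,-1],0.6],
    [[0,0,0],[0,0,0],0.6],
  ],
)

```text
time: 41.75
ee_pos: [0.6337, 0.0111, 0.2343]
orientation: [0.001, 3.136, -0.0]
force: [0.2, -0.2, 0.5]
finger_gap: 0.0515
grasp_force: 0.0
```

Call:
step_arm(
  targets=[
    [[0,0,0],[1,0,0],0.6],
    [[0,0,0],[1,0,0],0.6],
    [[0,0,0],[1,0,0],0.6],
    [[0,0,0],[1,0,0],0.6],
    [[0,0,0],[1,0,0],0.6],
    [[0,0,0],[1,0,0],0.6],
    [[0,0,0],[1,0,0],0.6],
    [[0,0,0],[1,0,0],0.6],
    [[0,0,0],[1,0,0],0.6],
    [[0,0,0],[1,0,0],0.6],
  ],
)

```text
time: 42.75
ee_pos: [0.4313, 0.0113, 0.2299]
orientation: [-0.0, -3.141, 0.0]
force: [-0.2, -0.3, 0.0]
finger_gap: 0.0512
grasp_force: 0.0
```

Run:
```python
from plan import *
o=blanks('k')
for n in o:
    I,D=o[n];C=cloud(n,D);m=(abs(C[...,0]-.632)<.07)&(C[...,1]>-.16)&(C[...,1]<.08)&(C[...,2]<.08)&(C[...,2]>.062)
    for b in blobs(n,I,D,m,50):print('vice',n,*b[1:])
    P=C[(C[...,2]>.1)&(C[...,2]<.13)&(abs(C[...,0]-.63)<.03)&(abs(C[...,1]-.02)<.04)&(D>0)]; print('post',rect(P))
print(ctrl.observe()['force'])
cv2.imwrite('pics/k_v.png',np.hstack([cv2.resize(o['top'][0][80:240,160:320],(400,400)),cv2.resize(o['scene'][0][180:300,220:340],(400,400))]))
```

```text
top [363.7  95.1] 66 [21.6 30.  39.5] (array([ 754.6, -313.6]), array([69.1, 28.4]), 53.1)
top [291.1 154.2] 85 [20.7 37.2 39.6] (array([ 586.6, -118.9]), array([22.5, 63.8]), 0.1)
scene [378.9 190.5] 90 [21.2 30.9 38.6] (array([717.5, 296.9]), array([60.2, 30.1]), 14.2)
scene [242.3 345. ] 72 [22.4 30.5 38.1] (array([ 719.8, -280.7]), array([67.4, 25. ]), 42.3)
vice top [276.1 132.9] 1868 [66.3 71.8 76.9] (array([630.6, -60.4]), array([184.5, 110.3]), 89.7)
post (array([631. ,  16.6]), array([21.7, 18.2]), 0.2)
vice scene [275.5 252.2] 2561 [66.6 72.  76.2] (array([633.2, -59.4]), array([112.2, 188.7]), 0.0)
post (array([632.4,  16.8]), array([19.4, 22. ]), 66.8)
[-0.62296376  0.25546378 -0.26451956]
```

View pics/k_v.png

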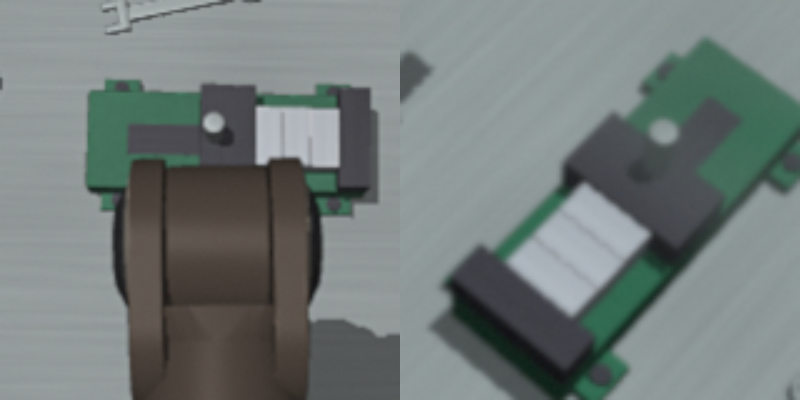

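View pics/k_scene.png

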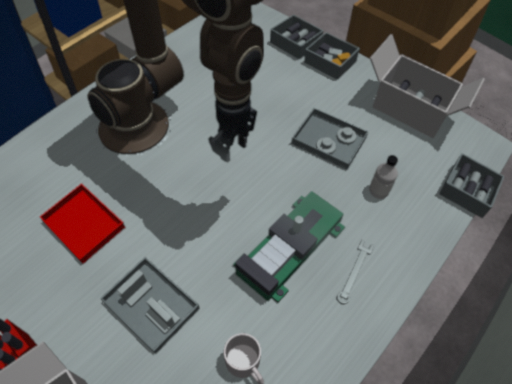

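The row is squeezed between the jaws: the jaws and row measure about 185 mm against 35+90+60 expected. Both offcuts are in the tray at (150,300), no loose blanks remain, and the other items are untouched.

```bash
python3 -c "
from rig import ticket
print(ticket.hand_in())"
```

```text
the job is handed in; nothing more can be done
None
```

I moved the offcut into the tray with the old one, laid the three blanks found flat and side by side across the vice, pushed the jaw up with about 43 N until the row was tight, and handed the job in at about 43 s; no verdict came back.

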